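# Reset the tripped cut-out of the worktop socket block

### The arm

A 6-joint arm with a two-finger parallel gripper is mounted at the origin on a cart in front of the work surface, level with it; the furniture and walls round the work are solid. World frame = base frame: x ahead of the robot, y to its left, z up, the work surface at z = 0. Lengths are in m, angles in rad, forces in N, time in s.
With the tool pointing down it reaches from about 0.35 to 0.775 m from the base axis. Payload 7.3 kg.
Tool frame: the origin (TCP) lies at the very end of the fingers, on their centre line; the grasp point (between the pads) lies arm.tcp_to_grasp behind it (arm.tcp_to_grasp is the distance from the TCP to the grasp point, in m); z points along the fingers, y is the line along which they close (so a half turn about z gives the same grasp; the last joint's range is limited). The gripper opens to 92 mm and grips with 3 to 60 N. Pads are 19 mm wide; open, the fingers measure 130 mm over their backs; the gripper's body (75 mm by 190 mm) begins 47 mm behind the grasp point.
Start: joints at [-1.338, 0.342, 1.524, -0, 1.275, -0.146], TCP at [0.194, -0.488, 0.227] pointing down, gripper open.
Joint ranges: [-2.53, 2.53], [-0.77, 2.02], [0.04, 2.7], [-1, 4.14], [0.28, 2.66], [-3.11, 3.11]. Speed limits (rad/s): [2.57, 2.57, 3.14, 3.14, 3.14, 3.14].

### API

Orientations are given as [roll, pitch, yaw] about the fixed x, y, z axes, in that order (R = Rz(yaw) Ry(pitch) Rx(roll)).
In Python, from plant import arm, get_image, job_done, trace, spot_point gives the robot as it stands.
- The arm moves only by the tool jog_arm, never from a script. Its argument "steps" is a list of rows, each a list of 3 entries, a list of its own where there are three numbers: the closure, from 0 (fully open) to 1 (shut), then the shift along the tool's x, y, z in mm, then the turn, a rotation vector about the tool's x, y, z in rad. In form: [[grip, [dx, dy, dz], [ax, ay, az]], ...]. A call has 1 to 5 rows; each row shifts and turns the commanded pose from where the row before left it, along the tool's axes as they then stand; what a row does not reach is not made up. A row lasts 1/10 s, in which the tool goes at most 50 mm and 8.59 degrees, less where a joint would pass 70% of its speed; a pose out of reach is approached as far as the arm can. A call is refused whole if a number of a shift passes 50 or a number of a turn 0.15, either way. A call with a gripper value outside its range is refused whole. The fingers move at their own pace and stop on an object; the grip force is fixed at half the most. Time passes only in rows, so rows that do not move let the fingers close. It gives the time, the measured TCP pose, the force, the opening and the grip force at its end, in the units of the state.
- arm.get_state(): the state, without advancing time (a new reading comes with each control period).
- get_image(name): name is "scene" or "top"; returns a dict with "img" (400x640x3 uint8, red, green, blue), "mtx" (3x3 intrinsics, pixels), "position" and "rotation" of the camera in the world. Camera axes: x right, y down, z forward; pixel columns grow to the right and rows downward; lengths in m; the calibration is good to about 2 mm. A picture is of the moment at which its call begins. There is no depth.
- job_done(): hands the job in; it is judged then, once.
Trained networks look in the newest picture that a camera, given by its name, has taken for a name from the list of things; names that differ only in an ending like _2 or _b are one class to them, and where a whole thing is asked for, a point or a joint stands for the part that bears it (a point fixed in the world has none). Each returns a list of dicts, best first, with "score" (0 to 1); they miss things now and then, are a little off and sometimes report something else, mostly with a low value. They report only what shows in the picture. A call takes as long as a camera call.
- trace(thing, camera): "pixels" (400x640 bool, what is visible of it) and "rect" ([left, top, width, height] in pixels, round what is visible of it).
- spot_point(thing, camera): "uv" ([column, row] in pixels: a listed point, or the origin of a listed thing).
The state is a dict: "clock": time; "joint_positions": joint angles; "qd": joint speeds; "joint_efforts": joint torques, N m; "tcp_pos": TCP position; "eef_rot": TCP orientation; "force": force on the tool from outside, world axes, zero at the start; "wrist_torque": the same for the moment, N m; "grip_width": finger opening in m; "grasp_force": force on a finger pad.
Only numpy, scipy, OpenCV 4.12 (cv2) and the standard library are available. Lean on these libraries where they do the work, as an engineer would, in place of code of your own. Each camera call takes 0.05 s, during which the arm holds its last target. There are 200 camera calls.

### The job

The socket block on the worktop has tripped its overload cut-out. With a fingertip, switch the block's rocker off, then reach down into the cut-out's well and press the sunken key until it snaps home and stays down, and only then switch the rocker on again. Keep the fingers out of the socket wells and grasp nothing: the jars, cups and other things standing about stay where they are.

Things in the scene. Friction and masses are not known exactly. Their poses are not given: they have to be found in the camera images.
- power_block: Aluminium socket block with grey end caps, screwed down (cannot move), 84 mm wide (its x), 330 mm long (its y), top face 46 mm above the worktop. Origin: centre of its underside; x points to its far long side, y along it to the rocker's end. On its centre line: black rocker (y +118 mm), cut-out's well (y +55), sockets (y -2, -58, -114; a white charger 87 mm high stands in the last).
- sockets: The three white socket inserts in the block (round wells 40 mm across, 17 mm deep, with two contact holes in the floor). Origin: the same as the block's. Keep the fingers out of them.
- well_mouth (a point): Centre of the mouth of the cut-out's well, level with the block's top (46 mm above the worktop). The well is round, straight-walled, 42 mm across and 24 mm deep; a closed gripper's fingertips up to 25 x 22 mm, or a single finger, go in.
- key_face (a point): Centre of the top face of the cut-out's key (moves with it): round, black, 24 mm across, in the middle of the well. Tripped, its face is 12 mm below the well's mouth (34 mm above the worktop); home, 18 mm below (28 mm above the worktop), still 3 mm clear of the collar and floor round it.
- cutout_key (a joint): Travel of the cut-out's key downwards, m: 0 = tripped (out), 0.006 = home. A snap action: it resists with about 4.5 N at first, less as it goes down, and past 3.5 mm it snaps down to 6 mm by itself and stays there; let go earlier, it springs out again.
- rocker (a joint): Tilt of the rocker about the block's y axis, rad: 0 = on (far end, on the block's +x side, down and level; near end raised), 0.36 = off (near end down and level, far end raised). It starts on. Over-centre spring: about 4 to 6 N pressed down on the raised end tips it; past 0.18 it snaps over and stays.
- rocker_near_end (a point): Point on top of the rocker's near half (the block's -x side, ring mark), 13.5 mm from the tilt axis: press here to switch off. The rocker is 42 mm long (the block's x) by 26 mm wide (y). A pressed half lies level 50 mm above the worktop, the raised half's outer edge 57 mm.
- rocker_far_end (a point): The same point on the far half (towards the block's +x side, bar mark): press here to switch on.
- honey_jar: Bystander: glass jar with honey and grey lid, 65 mm across, 88 mm high, loose behind the block. Origin: centre of its underside (as for all the bystanders).
- tuna_tin: Bystander: low round food tin, 86 mm across, 40 mm high, loose behind the block.
- spice_jar: Bystander: slim spice jar with red cap, 45 mm across, 106 mm high, loose behind the block.
- espresso_cup: Bystander: small white cup with a handle, 65 x 90 mm, 56 mm high, loose beyond the rocker's end of the block.
- teaspoon: Bystander: steel teaspoon, 137 mm long, 28 mm wide, 13 mm high, lying loose in front of the block.
- mug: Bystander: white mug, 82 x 114 mm with its handle, 91 mm high, loose at the back right.
- biscuit_roll: Bystander: packet of biscuits, 264 x 80 mm, 55 mm high, lying loose at the right.

How it is judged:
By the outcome, as a careful person would: the job done as asked, in the order asked, and still so for the second after the job is handed in, with the robot touching nothing.
It also fails if it takes over 48 s, if anything falls off the work surface, if the arm or the gripper's body presses on something with over 40 N, if the wrist force passes 120 N, or if a joint passes its speed limit or range.

## Working session

There is one attempt and no reset: what is moved stays moved. The work goes in short steps, Python scripts to look and compute and a tool call to move; the robot and the scene stay as the last step left them, time stands still between calls to the robot, and variables do not carry over. Pictures are saved under pics/ and viewed, at most 12 in all, crops included, and the job is handed in when it is done.

Besides the shell and the picture viewer there is one more tool, called after ">>>" as name(argument=value, ...), one argument or row to a line, values as JSON. jog_arm: Moves the arm, as the interface text tells. Its arguments: {"type":"object","properties":{"steps":{"type":"array","items":{"type":"array"}}},"required":["steps"]}

```bash
mkdir -p pics
cat > h.py <<'E'
import numpy as np, cv2
from plant import arm, get_image, job_done, trace, spot_point
def ray(im,uv):
    d=np.linalg.inv(im["mtx"])@np.array([uv[0],uv[1],1.]); return np.array(im["rotation"])@d
def onz(im,uv,z):
    p=np.array(im["position"]); d=ray(im,uv); return p+d*(z-p[2])/d[2]
Z=dict(power_block=0,well_mouth=.046,key_face=.034,rocker_near_end=.0505,rocker_far_end=.0505)
E
python3 - <<'E'
from h import *
for c in("scene","top"):
    im=get_image(c); cv2.imwrite(f"pics/{c}0.png",im["img"][:,:,::-1]); print(c,np.round(im["position"],3))
    for k,z in Z.items():
        for r in spot_point(k,c)[:2]: print(k,np.round(r["uv"],1),round(r["score"],2),np.round(onz(im,r["uv"],z),4))
s=arm.get_state(); print(s, arm.tcp_to_grasp)
E
```

```text
scene [0.102 0.636 0.609]Traceback (most recent call last):
  File "<stdin>", line 5, in <module>
  File "h.py", line 6, in onz
    p=np.array(im["position"]); d=ray(im,uv); return p+d*(z-p[2])/d[2]
                                                                  ~^^^
IndexError: invalid index to scalar variable.
```

View pics/scene0.png

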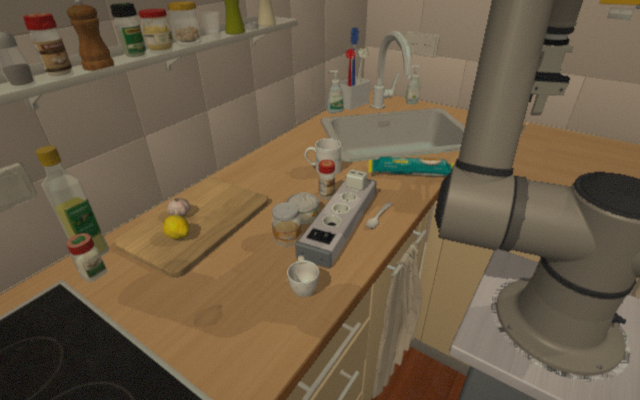

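The scene camera shows the block from about (355,180) to (320,255). The rocker is near (320,237), the cup at (303,278), and the jars sit to its left. Next I'll check the format of the rotation.

Run:
```python
from h import *
im=get_image("top"); print(im["rotation"],im["mtx"],im["position"]); cv2.imwrite("pics/top0.png",im["img"][:,:,::-1])
print(get_image("scene")["rotation"])
print(arm.get_state(), arm.tcp_to_grasp)
```

```text
[-3.03994185  0.00795035 -1.56860513] [[471.38870924   0.         319.06501254]
 [  0.         471.38870924 201.84816342]
 [  0.           0.           1.        ]] [ 0.40518525 -0.00723994  1.29153843]
[-2.17194106  0.01151631 -2.54314754]
{'clock': 0.2, 'joint_positions': array([-1.33798053e+00,  3.42427513e-01,  1.52464970e+00, -2.90193112e-05,
        1.27541685e+00, -1.45965510e-01]), 'qd': array([-0.00042101, -0.00295583, -0.00204035,  0.00013558, -0.00136023,
        0.00122358]), 'joint_efforts': array([ 4.27766636e-04, -4.31085777e+01, -2.44157124e+01,  7.17346324e-02,
        5.38773928e-02, -1.03983245e-04]), 'tcp_pos': array([ 0.19411136, -0.48753482,  0.22632642]), 'eef_rot': array([-3.14069679e+00, -1.03647964e-04,  3.78789718e-01]), 'force': array([ 0.07992111, -1.30740851,  0.23009909]), 'wrist_torque': array([-0.00425996,  0.04368018,  0.04244474]), 'grasp_force': 0.0, 'grip_width': 0.09212215821583467} 0.0188
```

View pics/top0.png

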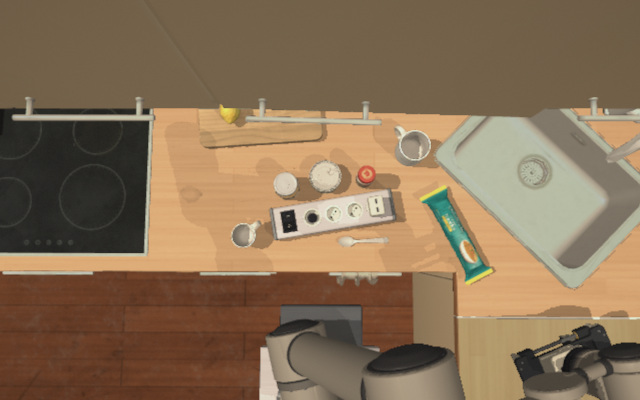

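The top view shows the rocker at (288,221), the well at (312,217), the sockets at (334,214) and (355,210), and the charger at (377,205). The cup is at (244,235). Rotation is rpy, so I'll fix the helper.

```bash
sed -i 's/^import numpy.*/&\nfrom scipy.spatial.transform import Rotation as Ro/; s/np.array(im\["rotation"\])@d/Ro.from_euler("xyz",im["rotation"]).apply(d)/' h.py
python3 - <<'E'
from h import *
for c in("scene","top"):
    im=get_image(c); print(c)
    for k,z in Z.items():
        for r in spot_point(k,c)[:2]: print(k,np.round(r["uv"],1),round(r["score"],2),np.round(onz(im,r["uv"],z),4))
    for k in("honey_jar","tuna_tin","spice_jar","espresso_cup","mug","teaspoon"):
        for r in spot_point(k,c)[:1]: print(k,round(r["score"],2),np.round(onz(im,r["uv"],0),3))
    r=trace("power_block",c)[0]; m=r["pixels"].astype(np.uint8)
    if c=="top":
        cv2.imwrite("pics/top1.png",cv2.resize(im["img"][175:255,225:405,::-1],None,fx=4.4,fy=4.4,interpolation=cv2.INTER_CUBIC))
    else:
        cv2.imwrite("pics/sc1.png",cv2.resize(im["img"][165:305,265:395,::-1],None,fx=4.2,fy=4.2,interpolation=cv2.INTER_CUBIC))
E
```

```text
scene
power_block [338.5 223.9] 0.92 [ 0.504  -0.0277  0.    ]
power_block [335.2 220.9] 0.15 [ 0.5178 -0.0336  0.    ]
well_mouth [330.4 220.8] 0.74 [0.4961 0.0229 0.046 ]
key_face [332.7 223.1] 0.41 [0.4949 0.0144 0.034 ]
rocker_near_end [327.3 235.1] 0.69 [0.4701 0.076  0.0505]
rocker_far_end [313.3 231.3] 0.56 [0.5043 0.0824 0.0505]
honey_jar 0.66 [0.58  0.082 0.   ]
tuna_tin 0.68 [0.576 0.092 0.   ]
spice_jar 0.68 [ 0.447 -0.129  0.   ]
espresso_cup 0.57 [0.454 0.197 0.   ]
mug 0.85 [ 0.698 -0.229  0.   ]
teaspoon 0.7 [ 0.434 -0.115  0.   ]
top
power_block [333.5 214.7] 0.94 [ 0.5015 -0.0364  0.    ]
power_block [312.2 220.4] 0.52 [0.4857 0.022  0.    ]
well_mouth [313.4 218.3] 0.79 [0.4884 0.0178 0.046 ]
key_face [313.1 215.5] 0.48 [0.4967 0.0189 0.034 ]
key_face [360.6 239.7] 0.43 [ 0.4325 -0.1076  0.034 ]
rocker_near_end [286.2 226. ] 0.47 [0.4677 0.0893 0.0505]
rocker_far_end [288.2 216.5] 0.69 [0.4928 0.0843 0.0505]
honey_jar 0.75 [0.58  0.077 0.   ]
tuna_tin 0.68 [ 0.602 -0.012  0.   ]
spice_jar 0.91 [ 0.591 -0.125  0.   ]
espresso_cup 0.63 [0.449 0.193 0.   ]
mug 0.91 [ 0.701 -0.24   0.   ]
```

View pics/top1.png

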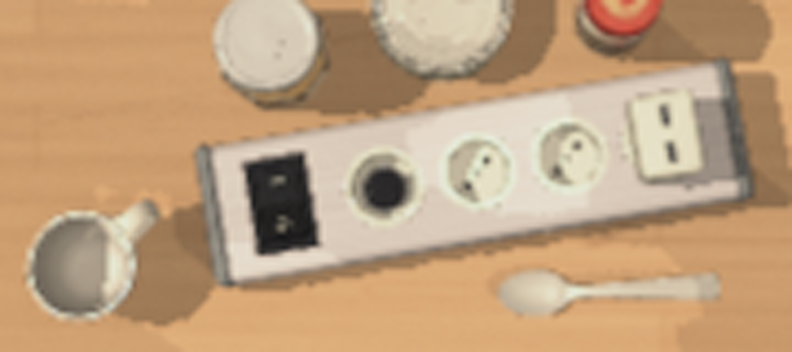

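View pics/sc1.png

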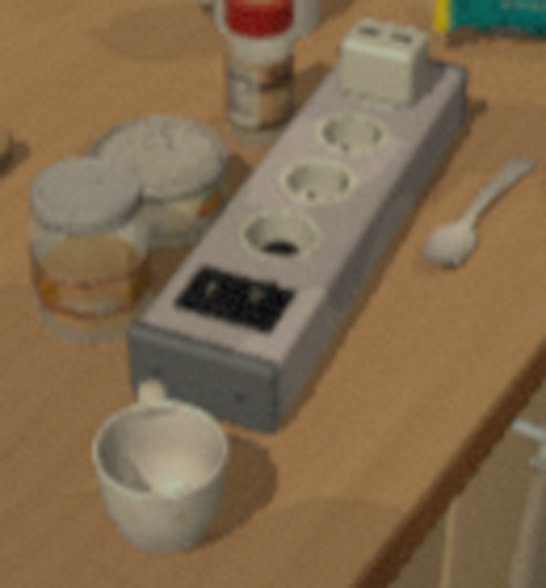

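```bash
cat > fit.py <<'E'
from h import *
from scipy.optimize import least_squares
# crop px -> block coords
T=[((384,187),(0,.055,.046)),((478,171),(0,-.002,.046)),((570,154),(0,-.058,.046)),((281,203),(0,.118,.0515)),
   ((200,148),(.042,.165,.046)),((222,281),(-.042,.165,.046)),((727,62),(.042,-.165,.046)),((748,195),(-.042,-.165,.046))]
S=[((281,236),(0,.055,.046)),((318,182),(0,-.002,.046)),((351,134),(0,-.058,.046)),
   ((131,329),(.042,.165,.046)),((278,373),(-.042,.165,.046)),((466,71),(-.042,-.165,.046))]
def proj(im,p):
    q=Ro.from_euler("xyz",im["rotation"]).inv().apply(p-np.array(im["position"]))@np.array(im["mtx"]).T; return q[:,:2]/q[:,2:]
D=[]
for c,L,o,k in(("top",T,(225,175),4.4),("scene",S,(265,165),4.2)):
    im=get_image(c); D.append((im,np.array([a for a,_ in L])/k+np.array(o)-.4,np.array([b for _,b in L])))
def world(x,b): return Ro.from_euler("z",x[2]).apply(b)+[x[0],x[1],0]
def fit(Ds):
    f=lambda x:np.concatenate([(proj(i,world(x,b))-u).ravel() for i,u,b in Ds])
    return least_squares(f,[.5,-.036,.17],loss="soft_l1")
for n,Ds in(("top",D[:1]),("scene",D[1:]),("both",D)):
    r=fit(Ds); print(n,np.round(r.x,4),np.round(np.abs(r.fun).max(),2),np.round(r.fun,1))
x=r.x
for n,b in dict(near=(-.0135,.118,.05),far=(.0135,.118,.05),well=(0,.055,.046)).items(): print(n,np.round(world(x,np.array([b])),4))
E
python3 fit.py
```

```text
top [ 0.5012 -0.0327  0.1646] 2.11 [ 0.1 -0.2  0.  -0.1 -0.   0.4 -0.1 -0.1 -1.5 -0.2 -1.7  0.9  1.3 -0.7
  2.1  0.1]
scene [ 0.504  -0.0342  0.1827] 1.83 [ 0.3 -0.3  0.2 -0.3  0.1 -0.3 -0.3  0.9 -0.3  0.6  0.1 -1.8]
both [ 0.502  -0.033   0.1713] 2.25 [ 0.3 -0.4  0.1 -0.4  0.  -0.1  0.1 -0.1 -1.4 -0.1 -1.4  0.9  1.2 -1.4
  2.2 -0.6  0.5  0.1  0.6  0.2  0.7  0.2 -0.6  1.2 -0.7  1.2  1.2 -1.2]
near [[0.4686 0.081  0.05  ]]
far [[0.4952 0.0856 0.05  ]]
well [[0.4926 0.0212 0.046 ]]
```

>>> jog_arm(
  steps=[
    [1, [0, 0, 0], [0, 0, 0.105]],
    [1, [0, 0, 0], [0, 0, 0.105]],
    [1, [28, -39, 0], [0, 0, 0]],
    [1, [28, -39, 0], [0, 0, 0]],
    [1, [28, -39, 0], [0, 0, 0]],
  ],
)

```text
clock: 2.1
tcp_pos: [0.2576, -0.3569, 0.2266]
eef_rot: [-3.141, -0.0, 0.168]
force: [0.7, 0.1, -0.2]
grip_width: 0.0564
grasp_force: 0.0
```

>>> jog_arm(
  steps=[
    [1, [28, -39, 0], [0, 0, 0]],
    [1, [28, -39, 0], [0, 0, 0]],
    [1, [28, -39, 0], [0, 0, 0]],
    [1, [28, -39, 0], [0, 0, 0]],
    [1, [28, -39, 0], [0, 0, 0]],
  ],
)

```text
clock: 2.6
tcp_pos: [0.3631, -0.1409, 0.227]
eef_rot: [3.141, -0.001, 0.168]
force: [0.6, -1.5, -0.6]
grip_width: 0.0163
grasp_force: 0.0
```

Run:
```python
from h import *
im=get_image("scene"); cv2.imwrite("pics/sc2.png",cv2.resize(im["img"][60:300,220:540,::-1],None,fx=2.5,fy=2.5,interpolation=cv2.INTER_CUBIC))
s=arm.get_state(); print(s["clock"],s["tcp_pos"],s["eef_rot"],s["grip_width"],s["force"])
```

```text
2.65 [ 0.36512244 -0.13462165  0.2270134 ] [-3.13867964e+00 -2.73385834e-03  1.73556136e-01] 0.012252702148877335 [-0.01201089  4.13728536 -0.24589437]
```

View pics/sc2.png

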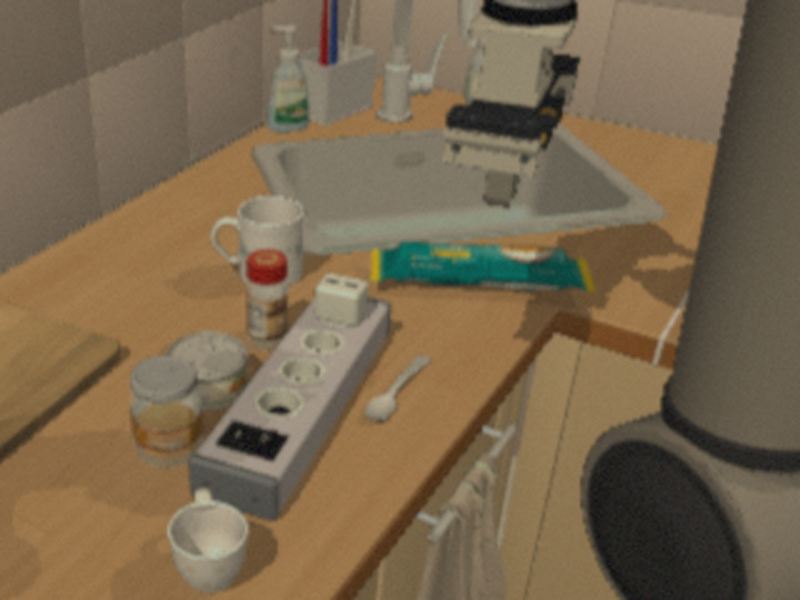

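The gripper is closing at about (500,185) in the crop, and the scene hasn't changed. I'll move on to hover over the rocker's near end.

>>> jog_arm(
  steps=[
    [1, [28.5, -40.3, 0], [0, 0, 0]],
    [1, [28.5, -40.3, 0], [0, 0, 0]],
    [1, [28.5, -40.3, 0], [0, 0, 0]],
    [1, [28.5, -40.3, 0], [0, 0, 0]],
    [1, [28.5, -40.3, 0], [0, 0, 0]],
  ],
)

```text
clock: 3.15
tcp_pos: [0.4698, 0.082, 0.2269]
eef_rot: [3.141, -0.001, 0.169]
force: [1.7, -0.6, 0.5]
grip_width: 0.0003
grasp_force: 0.0
```

>>> jog_arm(
  steps=[
    [1, [0, 0, 35], [0, 0, 0]],
    [1, [0, 0, 35], [0, 0, 0]],
    [1, [0, 0, 35], [0, 0, 0]],
    [1, [0, 0, 20], [0, 0, 0]],
    [1, [0, 0, 0], [0, 0, 0]],
  ],
)

```text
clock: 3.65
tcp_pos: [0.4673, 0.0799, 0.0993]
eef_rot: [-3.141, 0.006, 0.169]
force: [0.5, 0.4, 0.0]
grip_width: 0.0007
grasp_force: 0.0
```

Run:
```python
from h import *
im=get_image("scene"); a=cv2.resize(im["img"][150:300,240:400,::-1],None,fx=4,fy=4,interpolation=cv2.INTER_CUBIC)
cv2.imwrite("pics/sc3.png",a)
s=arm.get_state(); print(s["clock"],s["tcp_pos"],s["eef_rot"],s["grip_width"],s["force"])
from fit import world
x=[.5015,-.033,.168]
w=world(x,np.array([(-.0145,.118,0),(.0145,.118,0),(0,.055,0)]))
print(np.round(w,4)); d=np.zeros((3,3)); d[:]=w-s["tcp_pos"]; print(np.round(Ro.from_euler("xyz",s["eef_rot"]).inv().apply(d)*1e3,1))
```

```text
3.7 [0.46861066 0.07992796 0.10101915] [-3.14128791e+00  2.55505990e-03  1.68828900e-01] 0.0005580273422707452 [-0.35190238  0.26612324  0.3893242 ]
top [ 0.5012 -0.0327  0.1646] 2.11 [ 0.1 -0.2  0.  -0.1 -0.   0.4 -0.1 -0.1 -1.5 -0.2 -1.7  0.9  1.3 -0.7
  2.1  0.1]
scene [ 0.504  -0.0342  0.1827] 1.83 [ 0.3 -0.3  0.2 -0.3  0.1 -0.3 -0.3  0.9 -0.3  0.6  0.1 -1.8]
both [ 0.502  -0.033   0.1713] 2.25 [ 0.3 -0.4  0.1 -0.4  0.  -0.1  0.1 -0.1 -1.4 -0.1 -1.4  0.9  1.2 -1.4
  2.2 -0.6  0.5  0.1  0.6  0.2  0.7  0.2 -0.6  1.2 -0.7  1.2  1.2 -1.2]
near [[0.4686 0.081  0.05  ]]
far [[0.4952 0.0856 0.05  ]]
well [[0.4926 0.0212 0.046 ]]
[[0.4675 0.0809 0.    ]
 [0.4961 0.0858 0.    ]
 [0.4923 0.0212 0.    ]]
[[ -0.7  -1.1 101. ]
 [ 28.3  -1.1 100.9]
 [ 13.8  61.9 101. ]]
```

View pics/sc3.png

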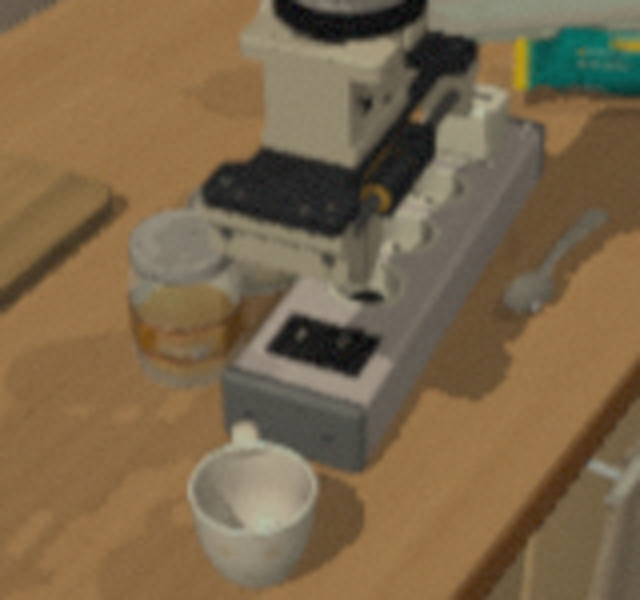

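```bash
sed -i 's/^for n,Ds in/if __name__=="__main__":\n  for n,Ds in/; s/^x=r.x/x=[.5015,-.033,.168]/; s/^for n,b in dict.*//' fit.py
python3 - <<'E'
from fit import *
im=get_image("scene"); s=arm.get_state()
R=Ro.from_euler("xyz",s["eef_rot"]); k=8; o=np.array([300,190])
a=cv2.resize(im["img"][190:260,300:390,::-1],None,fx=k,fy=k,interpolation=cv2.INTER_CUBIC)
def box(hx,hy,c,z=0):
    p=R.apply(np.array([(hx,hy,z),(hx,-hy,z),(-hx,-hy,z),(-hx,hy,z)])/1e3)+s["tcp_pos"]
    cv2.polylines(a,[((proj(im,p)-o+.5)*k).astype(np.int32)],True,c,1)
box(9.5,19,(0,0,255)); box(11,12.5,(0,255,0)); box(9.5,19,(0,0,255),-19)
cv2.imwrite("pics/sc4.png",a)
E
```

```text
(no output)
```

View pics/sc4.png

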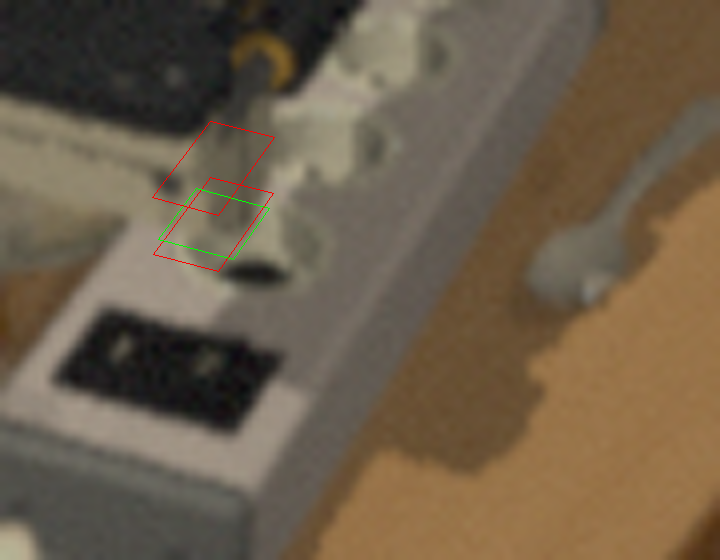

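The red and green outlines mark the expected tip footprint, at about (215,225) in this crop. It hangs above the block as planned, and the rocker at (165,370) is clear. Next is pressing the near end.

>>> jog_arm(
  steps=[
    [1, [-0.7, -1, 20], [0, 0, 0]],
    [1, [0, 0, 20], [0, 0, 0]],
    [1, [0, 0, 3], [0, 0, 0]],
    [1, [0, 0, 2], [0, 0, 0]],
    [1, [0, 0, 2], [0, 0, 0]],
  ],
)

```text
clock: 4.45
tcp_pos: [0.4687, 0.0808, 0.0557]
eef_rot: [3.141, -0.001, 0.169]
force: [-4.2, -1.3, 5.0]
grip_width: 0.0005
grasp_force: 2.7
```

>>> jog_arm(
  steps=[
    [1, [0, 0, 1], [0, 0, 0]],
    [1, [0, 0, 1], [0, 0, 0]],
    [1, [0, 0, 0.7], [0, 0, 0]],
    [1, [0, 0, 0], [0, 0, 0]],
  ],
)

```text
clock: 4.85
tcp_pos: [0.4687, 0.0809, 0.0521]
eef_rot: [3.141, -0.001, 0.169]
force: [-0.2, 0.4, -0.5]
grip_width: 0.0005
grasp_force: 0.0
```

The force rose to 5 N and then dropped, so the rocker snapped over. I'll rise and confirm it.

>>> jog_arm(
  steps=[
    [1, [0, 0, -30], [0, 0, 0]],
    [1, [0, 0, -40], [0, 0, 0]],
    [0, [-30, 0, -30], [0, 0, 0]],
    [0, [-30, 0, 0], [0, 0, 0]],
    [0, [-30, 0, 0], [0, 0, 0]],
  ],
)

```text
clock: 5.35
tcp_pos: [0.3794, 0.0656, 0.1529]
eef_rot: [3.141, -0.003, 0.169]
force: [-0.3, 0.0, 0.5]
grip_width: 0.0199
grasp_force: 0.0
```

Run:
```python
from h import *
im=get_image("scene"); t=get_image("top")
print(arm.get_state()["joint_positions"],arm.get_state()["tcp_pos"])
a=cv2.resize(im["img"][210:270,290:370,::-1],(400,300),interpolation=cv2.INTER_CUBIC)
b=cv2.resize(im["img"][100:220,270:430,::-1],(400,300),interpolation=cv2.INTER_CUBIC)
cv2.imwrite("pics/sc5.png",np.hstack([a,b]))
```

```text
[-2.85955249e-02  1.72416706e-01  1.99420121e+00 -2.01063443e-04
  9.77012474e-01  1.37356726e+00] [0.37632222 0.06561415 0.15199944]
```

View pics/sc5.png

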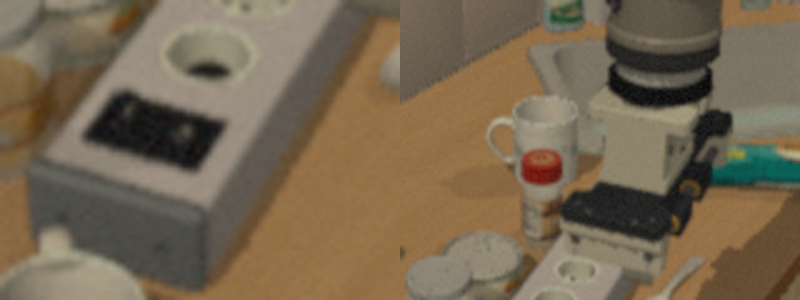

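The rocker at (155,130) in the left half now has its near side down, and the near-end tip height and zero force agree with that. Nothing else has moved. For the well I'll use one finger of the open gripper, turned so the other finger hangs in front of the block.

>>> jog_arm(
  steps=[
    [0, [0, 0, 0], [0, 0, -0.143]],
    [0, [0, 0, 0], [0, 0, -0.143]],
    [0, [0, 0, 0], [0, 0, -0.143]],
    [0, [0, 0, 0], [0, 0, -0.143]],
    [0, [0, 0, 0], [0, 0, -0.143]],
  ],
)

```text
clock: 5.95
tcp_pos: [0.3806, 0.0658, 0.1521]
eef_rot: [3.141, -0.001, 0.89]
force: [-0.4, 0.6, 0.2]
grip_width: 0.0679
grasp_force: 0.0
```

>>> jog_arm(
  steps=[
    [0, [0, 0, 0], [0, 0, -0.143]],
    [0, [0, 0, 0], [0, 0, -0.143]],
    [0, [0, 0, 0], [0, 0, -0.143]],
    [0, [0, 0, 0], [0, 0, -0.143]],
    [0, [0, 0, 0], [0, 0, -0.143]],
  ],
)

```text
clock: 6.45
tcp_pos: [0.3805, 0.0658, 0.1521]
eef_rot: [3.141, 0.0, 1.605]
force: [-0.0, -0.9, 0.0]
grip_width: 0.0912
grasp_force: 0.0
```

>>> jog_arm(
  steps=[
    [0, [0, 0, 0], [0, 0, -0.141]],
    [0, [0, 0, 0], [0, 0, 0]],
    [0, [0, 0, 0], [0, 0, 0]],
  ],
)

```text
clock: 6.75
tcp_pos: [0.3801, 0.0658, 0.152]
eef_rot: [3.141, 0.0, 1.736]
force: [0.3, 0.0, 1.2]
grip_width: 0.0918
grasp_force: 0.0
```

```bash
cat > go.py <<'E'
from fit import *
s=arm.get_state()
w=world(x,np.array([(-.054,.055,.046),(.0145-.054,.118,.05)]))
print(s["clock"],s["tcp_pos"],s["eef_rot"],s["grip_width"],s["force"])
print(np.round(Ro.from_euler("xyz",s["eef_rot"]).inv().apply(w-s["tcp_pos"])*1e3,1))
E
python3 go.py
```

```text
6.85 [0.37990656 0.06573485 0.15200275] [3.14133509e+00 1.17005562e-04 1.73700520e+00] 0.09175269254665976 [0.05510607 0.07478583 0.43367966]
[[-62.6  49.5 106. ]
 [  0.4  63.8 102. ]]
```

>>> jog_arm(
  steps=[
    [0, [-31.3, 24.7, 0], [0, 0, 0]],
    [0, [-31.3, 24.8, 0], [0, 0, 0]],
    [0, [0, 0, 40], [0, 0, 0]],
    [0, [0, 0, 45], [0, 0, 0]],
    [0, [0, 0, 0], [0, 0, 0]],
  ],
)

```text
clock: 7.35
tcp_pos: [0.4353, 0.0126, 0.0628]
eef_rot: [-3.131, -0.003, 1.737]
force: [-0.9, 0.2, 0.2]
grip_width: 0.0915
grasp_force: 0.0
```

```bash
cat >> go.py <<'E'
im=get_image("scene"); k=8; o=np.array([285,190]); R=Ro.from_euler("xyz",s["eef_rot"])
a=cv2.resize(im["img"][190:260,285:385,::-1],None,fx=k,fy=k,interpolation=cv2.INTER_CUBIC)
p=R.apply(np.array([(-9.5,46,0),(9.5,46,0),(9.5,65,0),(-9.5,65,0)])/1e3)+s["tcp_pos"]
cv2.polylines(a,[((proj(im,p)-o+.5)*k).astype(np.int32)],True,(0,0,255),1)
t=np.linspace(0,6.28,40); p=world(x,np.c_[.021*np.cos(t),.055+.021*np.sin(t),0*t+.046])
cv2.polylines(a,[((proj(im,p)-o+.5)*k).astype(np.int32)],True,(0,255,0),1)
cv2.imwrite("pics/sc6.png",a)
E
python3 go.py
```

```text
7.45 [0.43878765 0.01241038 0.06727179] [-3.13995134e+00 -4.70363632e-04  1.73880931e+00] 0.091885539028842 [-0.32383135  0.07891117  1.32761727]
[[-0.3  0.3 21.3]
 [62.7 14.8 17.3]]
```

View pics/sc6.png

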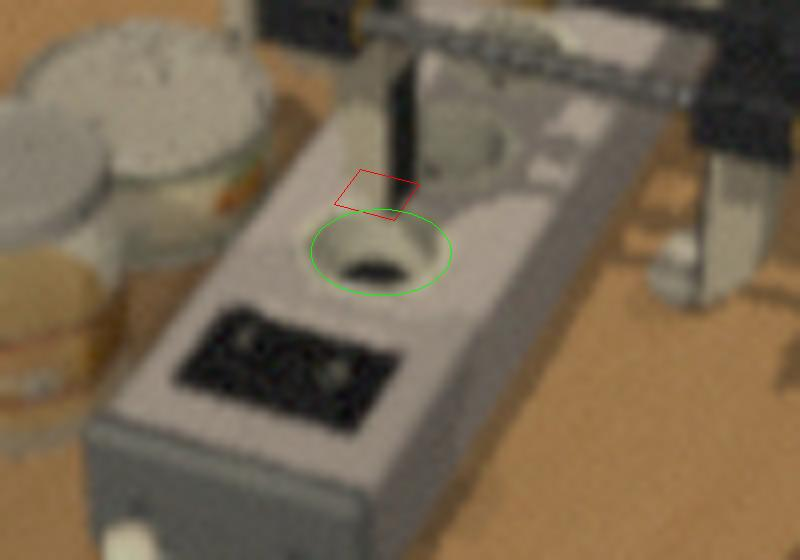

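The finger's tip at (380,215) lies close to the red prediction. The well's mouth is at about (372,250), 1–3 mm further towards +x than the green circle, so I'll add 1.5 mm and go down. The other finger is clear in front of the block, but I need to check the spoon near (680,265).

Run:
```python
from fit import *
im=get_image("top")
r=trace("teaspoon","scene"); get_image("scene")
s=get_image("scene"); r=trace("teaspoon","scene")
R=Ro.from_euler("xyz",arm.get_state()["eef_rot"])
print("other finger",R.apply(np.array([(9.5,-46,0),(-9.5,-46,0),(-9.5,-65,0),(9.5,-65,0)])/1e3)+arm.get_state()["tcp_pos"])
# spoon bowl in first top view at crop px (500..575,270..318)
for c in((497,293),(535,268),(535,318),(575,292),(718,287)): print(np.round(onz(im,(c[0]/4.4+224.6,c[1]/4.4+174.6),.006),3))
```

```text
other finger [[ 0.3924924   0.01396914  0.06786711]
 [ 0.39568969 -0.0047599   0.06788064]
 [ 0.37696068 -0.00795722  0.0678451 ]
 [ 0.37376339  0.01077183  0.06783156]]
[ 0.429 -0.047  0.006]
[ 0.444 -0.071  0.006]
[ 0.414 -0.071  0.006]
[ 0.43  -0.095  0.006]
[ 0.433 -0.184  0.006]
```

Spoon starts at y = −0.047 and the other finger ends at −0.008, so it's clear. Down into the well.

>>> jog_arm(
  steps=[
    [0, [0, 1.5, 9], [0, 0, 0]],
    [0, [0, 0, 9], [0, 0, 0]],
    [0, [0, 0, 7], [0, 0, 0]],
    [0, [0, 0, 4], [0, 0, 0]],
    [0, [0, 0, 2], [0, 0, 0]],
  ],
)

```text
clock: 8.35
tcp_pos: [0.44, 0.0126, 0.0352]
eef_rot: [-3.14, -0.0, 1.74]
force: [-0.4, -0.9, 0.4]
grip_width: 0.0918
grasp_force: 0.0
```

>>> jog_arm(
  steps=[
    [0, [0, 0, 1.5], [0, 0, 0]],
    [0, [0, 0, 1.5], [0, 0, 0]],
    [0, [0, 0, 1], [0, 0, 0]],
    [0, [0, 0, 0], [0, 0, 0]],
  ],
)

```text
clock: 8.75
tcp_pos: [0.4404, 0.0126, 0.032]
eef_rot: [3.141, 0.0, 1.74]
force: [-1.5, -0.5, 0.8]
grip_width: 0.0915
grasp_force: 0.3
```

>>> jog_arm(
  steps=[
    [0, [0, 0, 1], [0, 0, 0]],
    [0, [0, 0, 1], [0, 0, 0]],
    [0, [0, 0, 0.5], [0, 0, 0]],
    [0, [0, 0, 0], [0, 0, 0]],
  ],
)

```text
clock: 9.15
tcp_pos: [0.4405, 0.0126, 0.0294]
eef_rot: [3.142, 0.0, 1.74]
force: [-0.7, -0.2, 0.2]
grip_width: 0.0915
grasp_force: 0.0
```

>>> jog_arm(
  steps=[
    [0, [0, 0, 0.7], [0, 0, 0]],
    [0, [0, 0, 0], [0, 0, 0]],
  ],
)

```text
clock: 9.35
tcp_pos: [0.4404, 0.0126, 0.0287]
eef_rot: [-3.142, 0.0, 1.74]
force: [0.4, -0.2, -0.1]
grip_width: 0.0921
grasp_force: 0.0
```

>>> jog_arm(
  steps=[
    [0, [0, 0, 1], [0, 0, 0]],
    [0, [0, 0, 0], [0, 0, 0]],
  ],
)

```text
clock: 9.55
tcp_pos: [0.4405, 0.0126, 0.0281]
eef_rot: [3.141, 0.0, 1.74]
force: [-0.6, 0.3, 3.3]
grip_width: 0.0917
grasp_force: 2.2
```

Firm stop at 28 mm, exactly the home height. I'll press a little more to be sure, then withdraw.

>>> jog_arm(
  steps=[
    [0, [0, 0, 1], [0, 0, 0]],
    [0, [0, 0, 0], [0, 0, 0]],
  ],
)

```text
clock: 9.75
tcp_pos: [0.4407, 0.0125, 0.0278]
eef_rot: [3.14, 0.0, 1.74]
force: [-4.9, -0.5, 13.5]
grip_width: 0.092
grasp_force: 6.9
```

>>> jog_arm(
  steps=[
    [0, [0, 0, -8], [0, 0, 0]],
    [0, [0, 0, -20], [0, 0, 0]],
    [0, [0, 0, -25], [0, 0, 0]],
    [0, [0, 0, -40], [0, 0, 0]],
    [0, [0, 0, 0], [0, 0, 0]],
  ],
)

```text
clock: 10.25
tcp_pos: [0.4432, 0.0122, 0.124]
eef_rot: [3.133, 0.003, 1.74]
force: [1.1, -1.1, -0.3]
grip_width: 0.092
grasp_force: 0.0
```

```bash
python3 go.py
python3 - <<'E'
from fit import *
im=get_image("scene"); a=cv2.resize(im["img"][205:265,285:365,::-1],(800,600),interpolation=cv2.INTER_CUBIC); cv2.imwrite("pics/sc7.png",a)
E
```

```text
10.35 [0.44083237 0.01253757 0.12049466] [3.13951410e+00 7.51497765e-04 1.73979840e+00] 0.09188430157016872 [-0.26628778  0.00310176  0.24162562]
[[ 0.  -2.  74.5]
 [63.  12.6 70.5]]
```

View pics/sc7.png

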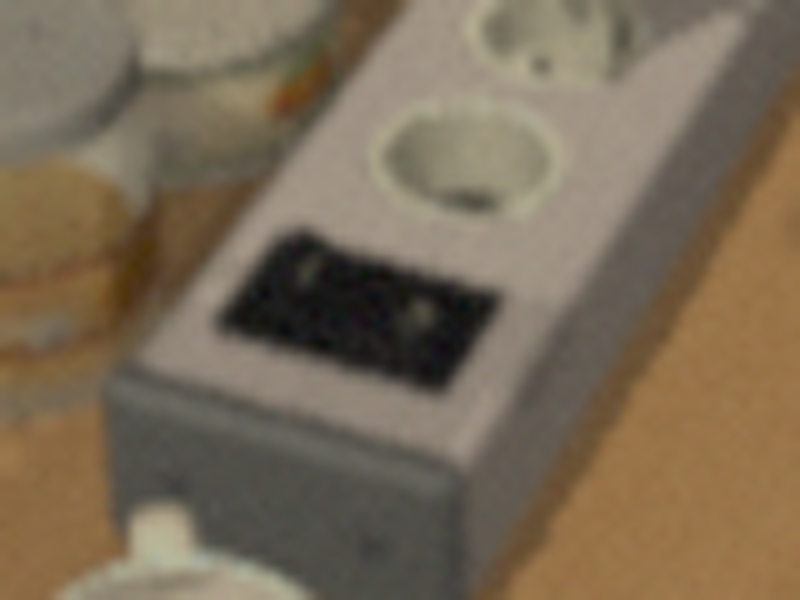

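The key now shows only a sliver at (470,200), lower than before, so it has stayed down. Now I'll press the rocker's far end with the same finger.

>>> jog_arm(
  steps=[
    [0, [31.5, 6, 0], [0, 0, 0]],
    [0, [31.5, 6.6, 0], [0, 0, 0]],
    [0, [0, 0, 30], [0, 0, 0]],
    [0, [0, 0, 27], [0, 0, 0]],
    [0, [0, 0, 3], [0, 0, 0]],
  ],
)

```text
clock: 11.05
tcp_pos: [0.4396, 0.077, 0.0567]
eef_rot: [-3.134, -0.001, 1.74]
force: [0.4, -0.4, 1.0]
grip_width: 0.0919
grasp_force: 0.0
```

>>> jog_arm(
  steps=[
    [0, [0, 0, 2], [0, 0, 0]],
    [0, [0, 0, 2], [0, 0, 0]],
    [0, [0, 0, 1], [0, 0, 0]],
    [0, [0, 0, 1], [0, 0, 0]],
    [0, [0, 0, 0], [0, 0, 0]],
  ],
)

```text
clock: 11.55
tcp_pos: [0.4425, 0.0767, 0.0542]
eef_rot: [3.141, 0.0, 1.74]
force: [-0.4, 0.6, -0.5]
grip_width: 0.0916
grasp_force: 0.0
```

>>> jog_arm(
  steps=[
    [0, [0, 0, 1.5], [0, 0, 0]],
    [0, [0, 0, 1], [0, 0, 0]],
    [0, [0, 0, 1], [0, 0, 0]],
    [0, [0, 0, 0], [0, 0, 0]],
  ],
)

```text
clock: 11.95
tcp_pos: [0.4427, 0.0768, 0.0506]
eef_rot: [3.14, 0.0, 1.74]
force: [0.3, 0.3, 0.1]
grip_width: 0.0919
grasp_force: 0.0
```

>>> jog_arm(
  steps=[
    [0, [0, 0, 1], [0, 0, 0]],
    [0, [0, 0, 0.5], [0, 0, 0]],
    [0, [0, 0, 0], [0, 0, 0]],
  ],
)

```text
clock: 12.25
tcp_pos: [0.4425, 0.0768, 0.0496]
eef_rot: [3.14, 0.0, 1.74]
force: [-3.4, -0.2, 11.7]
grip_width: 0.0916
grasp_force: 5.9
```

Stop at 50 mm, which is the level height of a pressed half. I'll withdraw and check.

>>> jog_arm(
  steps=[
    [0, [0, 0, -10], [0, 0, 0]],
    [0, [0, 0, -35], [0, 0, 0]],
    [0, [0, 0, -45], [0, 0, 0]],
    [0, [0, -45, 0], [0, 0, 0]],
    [0, [0, -45, 0], [0, 0, 0]],
  ],
)

```text
clock: 12.75
tcp_pos: [0.3537, 0.0615, 0.14]
eef_rot: [3.138, 0.001, 1.74]
force: [-0.9, -0.2, -0.8]
grip_width: 0.0914
grasp_force: 0.0
```

Run:
```python
from fit import *
im=get_image("scene"); a=cv2.resize(im["img"][205:295,285:365,::-1],(533,600),interpolation=cv2.INTER_CUBIC); cv2.imwrite("pics/sc8.png",a)
s=arm.get_state(); print(s["clock"],s["tcp_pos"],s["force"])
print([(n,np.round(spot_point(n,"scene")[0]["uv"],1)) for n in("rocker_near_end","rocker_far_end","key_face","espresso_cup","honey_jar","teaspoon") if spot_point(n,"scene")])
```

```text
12.9 [0.35082958 0.06163996 0.13891547] [0.50687123 0.42615812 0.45955926]
[('rocker_near_end', array([327.7, 237.6])), ('rocker_far_end', array([316.4, 232.9])), ('key_face', array([321.9, 170.6])), ('espresso_cup', array([324.7, 195. ])), ('honey_jar', array([287.7, 238.4])), ('teaspoon', array([376.9, 215.4]))]
```

View pics/sc8.png

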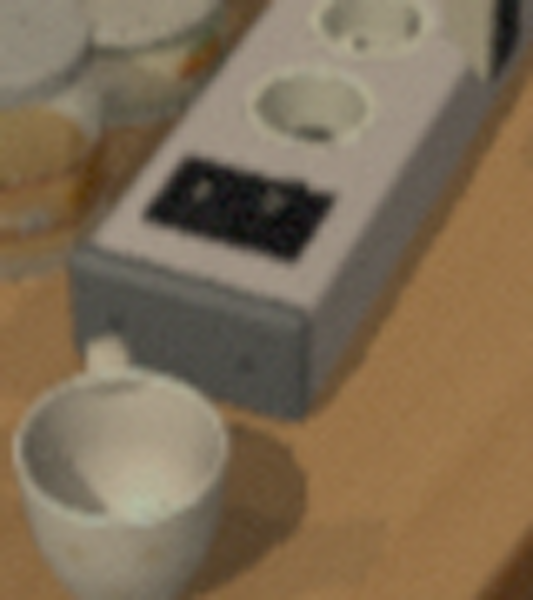

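The rocker's near half is raised again at (300,190), so it's on. The key sits deep in the well at (312,135), and the cup and jars haven't moved.

```bash
python3 -c "
from plant import job_done; print(job_done())"
```

```text
the job is handed in; nothing more can be done
None
```

I switched the rocker off, pressed the cut-out key home (it stayed down), then switched the rocker on again. The job was handed in at about 13 s with the arm clear; no bystander looked moved in the last picture, but the judge returned no verdict.

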